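# Hang the throwing template back between its neighbours

## Robot

A 6-joint arm with a two-finger parallel gripper is mounted at the origin on the work surface. World frame = base frame: x ahead of the robot, y to its left, z up, the work surface at z = 0. Lengths are in mm, angles in rad, forces in N, time in s.
With the tool pointing down it reaches from about 350 to 775 mm from the base axis. Payload 7.3 kg.
Tool frame: the origin (TCP) lies at the very end of the fingers, on their centre line; the grasp point (between the pads) lies bot.grip_point_offset behind it (bot.grip_point_offset is the distance from the TCP to the grasp point, in mm); z points along the fingers, y is the line along which they close (so a half turn about z gives the same grasp; the last joint's range is limited). The gripper opens to 92 mm and grips with 3 to 60 N. Pads are 19 mm wide; open, the fingers measure 130 mm over their backs; the gripper's body (75 mm by 190 mm) begins 47 mm behind the grasp point.
Start: joints at [1.191, 0.342, 1.524, -0, 1.275, -0.146], TCP at [121.614, 510.742, 203.241] pointing down, gripper open.
Joint ranges: [-2.53, 2.53], [-0.77, 2.02], [0.04, 2.7], [-1, 4.14], [0.28, 2.66], [-3.11, 3.11]. Speed limits (rad/s): [2.57, 2.57, 3.14, 3.14, 3.14, 3.14].

## Interface

Orientations are given as [roll, pitch, yaw] about the fixed x, y, z axes, in that order (R = Rz(yaw) Ry(pitch) Rx(roll)).
In Python, from plant import bot gives the robot as it stands. The module is installed in compiled form; this text tells all that it offers.
- The arm moves only by the tool carry_out, never from a script. Its argument "plan" is a list of rows, each an object of numbers: "tx", "ty", "tz": the shift along the world's x, y, z in mm; "rx", "ry", "rz": the turn, a rotation vector about the world's x, y, z in rad. A call has 1 to 12 rows; each row shifts and turns the commanded pose from where the row before left it; what a row does not reach is not made up. A row lasts 1/10 s, in which the tool goes at most 50 mm and 8.59 degrees, less where a joint would pass 70% of its speed; a pose out of reach is approached as far as the arm can. A call with a gripper value outside its range is refused whole. "gripper" is the closure, from 0 (fully open) to 1 (shut), set as the call begins (left out, the last holds). The fingers move at their own pace and stop on an object; the grip force is fixed at half the most. Time passes only in rows, so rows that do not move let the fingers close. It gives the time, the measured TCP pose, the force, the opening and the grip force at its end, in the units of the state.
- bot.get_obs(): the state, without advancing time (a new reading comes with each control period).
- bot.capture(name): name is "scene" or "top" or "wrist"; returns the picture (400x640x3 uint8, red, green, blue); there is no depth.
- bot.camera_model(name): a dict with "camera_matrix" (3x3 intrinsics, pixels), "R" (3x3) and "t" (3): a world point X has camera coordinates R X + t. Camera axes: x right, y down, z forward; pixel columns grow to the right and rows downward; lengths in mm; the calibration is good to about 2 mm. A picture is of the moment at which its call begins: read the wrist's pose just before it. camera_model takes no time and is no camera call; for the wrist camera it gives the pose at the moment of the call.
- bot.close_job(): hands the job in; it is judged then, once.
The state is a dict: "time": time; "joint_positions": joint angles; "dq": joint speeds; "tau": joint torques, N m; "tool_pos": TCP position; "tcp_rot": TCP orientation; "contact_force": force on the tool from outside, world axes, zero at the start; "moment": the same for the moment, N m; "grip_width": finger opening in mm; "finger_force": force on a finger pad.
Only numpy, scipy, OpenCV 4.12 (cv2) and the standard library are available. Lean on these libraries where they do the work, as an engineer would, in place of code of your own. Each camera call takes 0.05 s, during which the arm holds its last target. There are 200 camera calls.

## Task

Take the pale wooden throwing template off its sloping stand and hang it by its hole on the free middle hook of the rack, so that it hangs plumb from the hook by itself. Do not knock the two tools hanging either side of it, or the pots on the bench. The middle hook is clamped in a slot at a height of its own, so feel (or look) how high it sits before you thread it.

Things in the scene. Friction and masses are not known exactly. Their poses are not given: they have to be found in the camera images.
- rib_center (a point): centre (half-way up, mid-thickness) of the pale wooden throwing template: 136 mm tall (z, hole end up), 84 wide (y), 10 thick (x), about 110 g. From the top: head 84 wide, 56 tall; waist 50 wide, 40 tall; foot 76 wide, 40 tall. Starts leaning 0.52 rad, its top towards the robot: grip it with the fingers tilted along it, across the 10 mm, 30 mm aside of the middle, 17 mm below the top edge
- rib_hole (a point): centre of the template's round through hole (29 mm diameter, running along x), 26 mm below its top edge, 42 mm above rib_center; axes as rib_center. Fingers must leave it free for the hook
- stand: fixed wooden stand, base 130 x 150 x 14 mm, origin at the centre of its underside. The template stands in its sloping slot, lower edge 48 mm above the bench; a board on the robot side (-x) backs its lower 60 mm, a 14 mm lip stands on the other side; the upper 76 mm are free on both faces. Draw it out along its own slope
- rack_hook (a point): nominal point on the middle hook's level shank axis, 220 mm above the bench; x from tip to rail, y along the rail. The real hook is up to 15 mm higher or lower (clamped, stays put), same x, y. Steel wire 6 mm thick; runs from x = -50 mm, where it turns up (tip's top 13 mm above the shank axis), to the rail's face at x = 46 mm. Once hung, the hole's centre is 11 to 12 mm below the shank axis
- paddle_center (a point): centre of the red-brown wooden paddle, 132 mm tall, 70 wide (y), 10 thick, hanging loose on one outer hook, top edge about level with that of the hung template, 14 mm of air between them. Leave alone
- scraper_center (a point): centre of the aluminium scraper, 118 tall, 70 wide (y), 8 mm thick, hanging loose on the other outer hook. To be left alone
- pot_center (a point): centre of a loose grey clay pot, 80 mm across, 70 mm tall, on the bench. To be left alone
- bowl_center (a point): centre of a loose terracotta bowl, 100 mm across, 45 mm tall, on the bench. To be left alone
- rack: fixed wooden rack, origin on the bench under the middle of its rail, axes as rack_hook. Rail 18 mm thick (x), 34 tall, 360 long (y), centred 220 mm above the bench; nothing above it. Posts at y = -165 and 165 mm. Three hooks point to -x (robot side): the free middle one at y = 0, the outer two at y = -91 and 91 mm, these at the nominal height
Not all that is in view belongs to the job. There is more than one size of the part that bears rib_center; the job needs the smallest.

How it is judged:
By the outcome, as a careful person would: the job done as asked, in the order asked, and still so for the second after the job is handed in, with the robot touching nothing.
It also fails if it takes over 59 s, if anything falls off the work surface, if the arm or the gripper's body presses on something with over 40 N, if the wrist force passes 120 N, or if a joint passes its speed limit or range.

## Working session

There is one attempt and no reset: what is moved stays moved. The work goes in short steps, Python scripts to look and compute and a tool call to move; the robot and the scene stay as the last step left them, time stands still between calls to the robot, and variables do not carry over. Pictures are saved under pics/ and viewed, at most 12 in all, crops included, and the job is handed in when it is done.

Besides the shell and the picture viewer there is one more tool, called as name([rows], argument=value, ...), one row to a line, values as JSON. carry_out: Moves the arm, as the interface text tells. Its arguments: {"type":"object","properties":{"plan":{"type":"array"},"gripper":{"type":"number"}},"required":["plan"]}

```bash
mkdir -p pics; python3 - <<'E'
from plant import bot
import cv2,numpy as np
for n in ("scene","top"):
    cv2.imwrite(f"pics/{n}0.png",bot.capture(n)[:,:,::-1])
    m=bot.camera_model(n);print(n,np.round(m["camera_matrix"],1).tolist(),np.round(m["R"],3).tolist(),np.round(m["t"]).tolist())
o=bot.get_obs();print(o,bot.grip_point_offset)
E
```

```text
scene [[463.3, 0.0, 320.5], [0.0, 463.3, 200.0], [0.0, 0.0, 1.0]] [[0.713, 0.701, 0.012], [0.501, -0.499, -0.707], [-0.49, 0.51, -0.707]] [-422.0, -204.0, 1640.0]
top [[459.1, 0.0, 318.6], [0.0, 459.1, 193.5], [0.0, 0.0, 1.0]] [[0.025, -1.0, 0.001], [-0.98, -0.024, -0.199], [0.199, 0.004, -0.98]] [-45.0, 588.0, 1141.0]
{'time': 0.1, 'joint_positions': array([ 1.19098159e+00,  3.42664137e-01,  1.52487829e+00, -4.72386003e-05,
        1.27537741e+00, -1.46011661e-01]), 'dq': array([ 4.67465531e-05, -1.00968106e-03, -2.76938511e-03, -5.39604216e-04,
        1.20308051e-03,  1.73731557e-04]), 'tau': array([ 2.76777711e-03, -4.32003665e+01, -2.44693476e+01,  7.19384383e-02,
        5.25365677e-02, -7.63111302e-06]), 'tool_pos': array([121.49250522, 510.36955334, 202.62379245]), 'tcp_rot': array([-3.14027302e+00, -1.48403748e-04,  2.90780326e+00]), 'contact_force': array([-0.79403609,  0.00118208, -0.40653561]), 'moment': array([-0.0515812 , -0.00702874, -0.03993277]), 'finger_force': 0.0, 'grip_width': 92.31428296805231} 18.8
```

View pics/scene0.png

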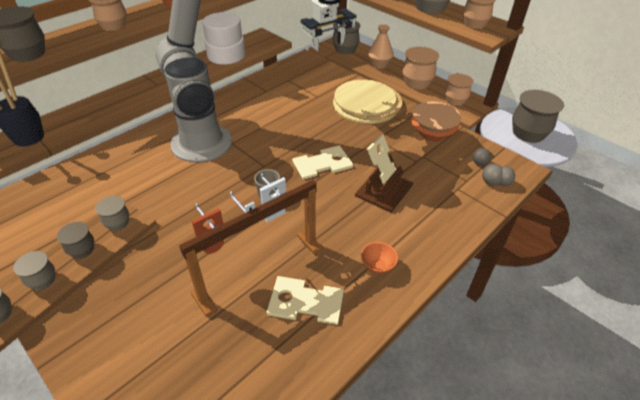

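View pics/top0.png

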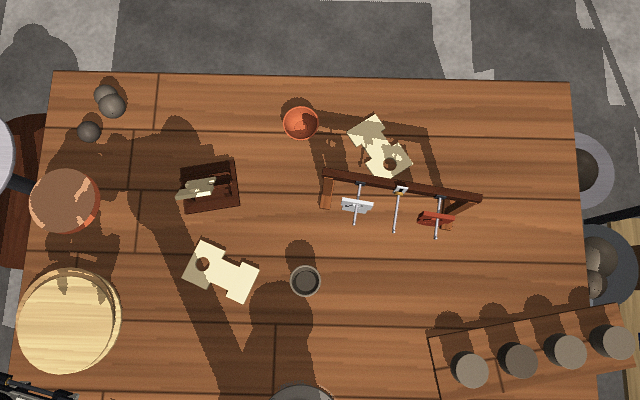

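```bash
python3 - <<'E'
import cv2,numpy as np
t=cv2.imread("pics/top0.png");s=cv2.imread("pics/scene0.png")
f=lambda im,x,y,w,h,k:cv2.resize(im[y:y+h,x:x+w],None,fx=k,fy=k,interpolation=cv2.INTER_CUBIC)
a=f(t,170,150,80,70,5)   # 400x350
b=f(s,345,125,80,90,5)[:,:400]  #400x450
c=f(t,310,160,180,80,4.4444) #800x356
top=np.zeros((600,800,3),np.uint8)
top[:244,:280]=f(t,170,150,80,70,3.5)[:244,:280]
top[:244,300:580]=f(s,345,133,80,70,3.5)[:244,:280]
top[245:600,:800]=c[:355,:800]
cv2.imwrite("pics/crop1.png",top)
E
```

```text
(no output)
```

View pics/crop1.png

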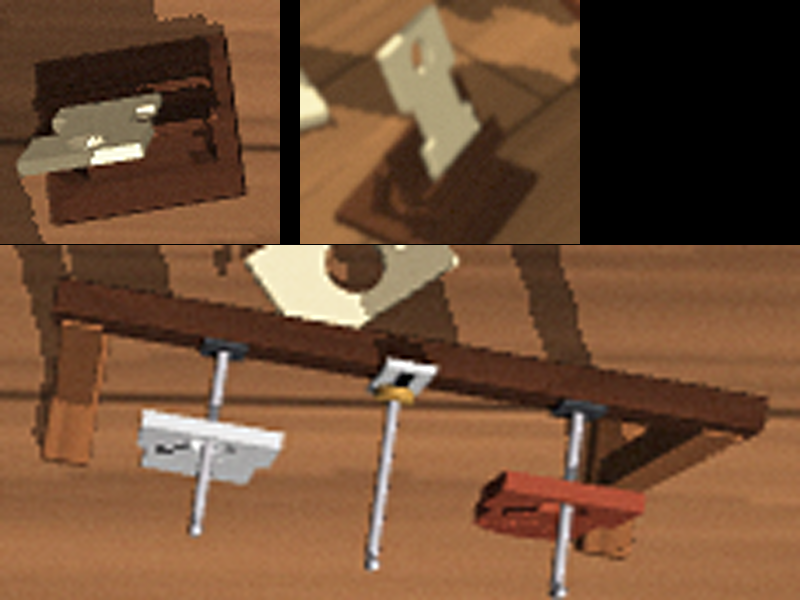

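```bash
cat > h.py <<'E'
from plant import bot
import numpy as np,cv2
def ray(m,p):
    d=m["R"].T@np.linalg.inv(m["camera_matrix"])@[p[0],p[1],1.]
    return -m["R"].T@m["t"],d/np.linalg.norm(d)
def onz(m,p,z):
    c,d=ray(m,p); return c+d*(z-c[2])/d[2]
def proj(m,X):
    q=m["camera_matrix"]@(m["R"]@np.asarray(X,float)+m["t"]); return q[:2]/q[2]
def tri(ps):
    A=np.zeros((3,3));b=np.zeros(3)
    for m,p in ps:
        c,d=ray(m,p);P=np.eye(3)-np.outer(d,d);A+=P;b+=P@c
    return np.linalg.solve(A,b)
E
python3 - <<'E'
from h import *
T=bot.camera_model("top");S=bot.camera_model("scene")
np.set_printoptions(precision=1,suppress=True)
a=lambda u,v:(170+u/3.5,150+v/3.5)
c=lambda u,v:(310+u/4.4444,160+(v-245)/4.4444)
b=lambda u,v:(345+(u-300)/3.5,133+v/3.5)
q=[onz(T,a(*p),14) for p in [(35,65),(222,27),(245,193),(52,224)]];print("stand",q,np.mean(q,0))
print("dims",[np.linalg.norm(q[i]-q[i-1]) for i in range(4)])
for p,z in [((62,278),237),((768,398),237),((755,435),237),((195,530),232),((372,565),232),((557,595),232)]: print(p,onz(T,c(*p),z))
print("ribtop", [onz(T,a(*p),165) for p in [(20,168),(145,152)]])
print("rib tri",tri([(T,a(20,170)),(S,b(432,8))]),tri([(T,a(142,155)),(S,b(380,58))]))
E
```

```text
stand [array([658.2, 351.7,  14. ]), array([692.8, 207. ,  14. ]), array([560.5, 181. ,  14. ]), array([532.6, 327.9,  14. ])] [611.  266.9  14. ]
dims [np.float64(127.80822856902905), np.float64(148.7707010796709), np.float64(134.77103725291943), np.float64(149.49793767300167)]
(62, 278) [612.5 -41.9 237. ]
(768, 398) [ 559.5 -395.8  237. ]
(755, 435) [ 540.5 -388.4  237. ]
(195, 530) [ 486.7 -110.7  232. ]
(372, 565) [ 471.4 -198.2  232. ]
(557, 595) [ 458.9 -289.1  232. ]
ribtop [array([547.8, 307.9, 165. ]), array([561. , 223.9, 165. ])]
rib tri [548.2 310.4 160.7] [560.4 227.7 159.1]
```

```bash
cat >> h.py <<'E'
from scipy.spatial.transform import Rotation as Ro
def Rt(psi,tilt):  # tool y = template normal, tool z = down the slope (top leaning to -x by tilt)
    y=np.array([np.cos(tilt),0,np.sin(tilt)]);z=np.array([np.sin(tilt),0,-np.cos(tilt)])
    return Ro.from_euler('z',psi)*Ro.from_matrix(np.column_stack([np.cross(y,z),y,z]))
def cur():
    o=bot.get_obs(); return np.array(o["tool_pos"]),Ro.from_euler('xyz',o["tcp_rot"]),o
def delta(p,R):
    c,Rc,o=cur(); print("dp",np.round(p-c,1),"drot",np.round((R*Rc.inv()).as_rotvec(),4),"q",np.round(o["joint_positions"],2),"t",o["time"])
E
python3 - <<'E'
from h import *
delta(np.array([515,260,240]),Rt(.19,.52))
m=bot.camera_model("wrist");p,R,o=cur()
print("cam in tool",R.inv().apply(-m["R"].T@m["t"]-p),"axis",R.inv().apply(m["R"][2]),"xaxis",R.inv().apply(m["R"][0]),m["camera_matrix"][0])
E
```

```text
dp [ 393.5 -250.4   37.4] drot [ 0.3805 -0.3978 -1.1198] q [ 1.19  0.34  1.52 -0.    1.28 -0.15] t 0.1
cam in tool [  71.63440212   -0.25266228 -182.05510212] axis [-2.70153538e-01  1.88984965e-05  9.62817255e-01] xaxis [-1.34580489e-04  9.99999989e-01 -5.73898018e-05] [323.50251147   0.         320.61254429]
```

carry_out([
  {"tx":20,"ty":-10,"tz":15,"rx":0.0317,"ry":-0.03315,"rz":-0.0933},
  {"tx":32,"ty":-20,"tz":15,"rx":0.0317,"ry":-0.03315,"rz":-0.0933},
  {"tx":34,"ty":-22,"tz":15,"rx":0.0317,"ry":-0.03315,"rz":-0.0933},
  {"tx":34,"ty":-22,"tz":10,"rx":0.0317,"ry":-0.03315,"rz":-0.0933},
  {"tx":34,"ty":-22,"tz":0,"rx":0.0317,"ry":-0.03315,"rz":-0.0933},
  {"tx":34,"ty":-22,"tz":0,"rx":0.0317,"ry":-0.03315,"rz":-0.0933},
  {"tx":34,"ty":-22,"tz":0,"rx":0.0317,"ry":-0.03315,"rz":-0.0933},
  {"tx":34,"ty":-22,"tz":0,"rx":0.0317,"ry":-0.03315,"rz":-0.0933},
  {"tx":34,"ty":-22,"tz":0,"rx":0.0317,"ry":-0.03315,"rz":-0.0933},
  {"tx":34,"ty":-22,"tz":0,"rx":0.0317,"ry":-0.03315,"rz":-0.0933},
  {"tx":34,"ty":-22,"tz":0,"rx":0.0317,"ry":-0.03315,"rz":-0.0933},
  {"tx":34,"ty":-22,"tz":0,"rx":0.0317,"ry":-0.03315,"rz":-0.0933},
])

```text
time: 1.3
tool_pos: [514.6, 259.4, 258.0]
tcp_rot: [2.619, -0.001, 1.757]
contact_force: [0.5, -0.1, -0.8]
grip_width: 91.8
finger_force: 0.0
```

```bash
python3 - <<'E'
from h import *
delta(np.array([515,260,240]),Rt(.19,.52))
im=bot.capture("wrist"); np.savez("w1",im=im,**bot.camera_model("wrist"))
cv2.imwrite("pics/w1.png",im[:,:,::-1])
E
```

```text
dp [  0.4   0.6 -18. ] drot [-0.0011  0.0022  0.004 ] q [ 0.4   0.13  1.78 -0.16  0.72  0.3 ] t 1.3
```

View pics/w1.png

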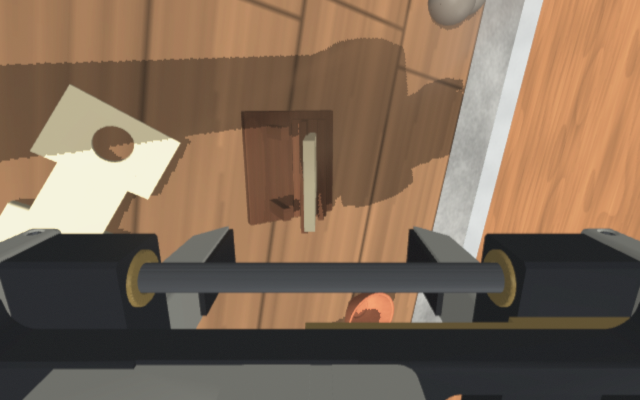

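```bash
python3 - <<'E'
from h import *
d=np.load("w1.npz");im=d["im"]
hsv=cv2.cvtColor(im,cv2.COLOR_RGB2HSV)
sub=hsv[120:240,285:345]
m=((sub[:,:,1]<120)&(sub[:,:,2]>110)).astype(np.uint8)
n,l,s,c=cv2.connectedComponentsWithStats(m);k=1+np.argmax(s[1:,4]);print(s[k])
ys,xs=np.where(l==k)
for r in range(ys.min(),ys.max()+1,9):
    x=xs[ys==r];print(r+120,x.min()+285,x.max()+285)
r=cv2.minAreaRect(np.column_stack([xs+285.,ys+120.]).astype(np.float32));print(r)
for p in [(308.5,133),(308.5,232)]: print(onz(d,p,166))
p,R,o=cur()
for q in [(308.5,133),(308.5,232)]: print("tool",R.inv().apply(onz(d,q,166)-p))
E
```

```text
[   0    0   60  120 3616]
120 334 344
129 334 344
138 304 344
147 303 344
156 303 344
165 303 344
174 302 344
183 303 344
192 302 344
201 303 344
210 303 344
219 291 344
228 285 344
237 285 344
((314.5, 179.5), (119.0, 59.0), 90.0)
[550.9895766 311.5030717 166.       ]
[566.26305    221.58678166 166.        ]
tool [ 47.56382131  -9.24608832 100.50108406]
tool [-43.63453638 -10.12460573  99.94794188]
```

```bash
python3 - <<'E'
from h import *
im=cv2.imread("pics/w1.png")
cv2.imwrite("pics/w1c.png",cv2.resize(im[100:250,230:350],None,fx=4,fy=4,interpolation=cv2.INTER_CUBIC))
E
```

```text
(no output)
```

View pics/w1c.png

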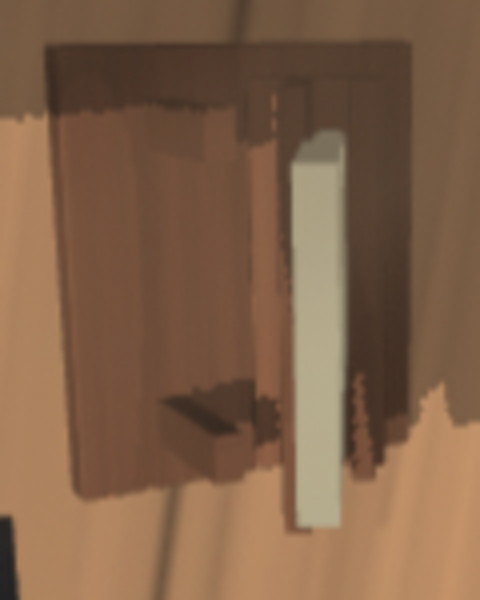

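```bash
python3 - <<'E'
from h import *
d=np.load("w1.npz")
p,R,o=cur()
for q in [(309.4,140.5),(309.6,231.5)]:
  X=onz(d,q,166);print(X,"tool",R.inv().apply(X-p))
E
```

```text
[552.93892907 305.30470361 166.        ] tool [ 41.11690239  -8.54321623 100.90475378]
[567.36689971 222.05335216 166.        ] tool [-43.37269569  -9.11252687 100.53386683]
```

```bash
python3 - <<'E'
from h import *
p,R,o=cur()
print(R.apply([-31,-8.8,0]),R.apply([0,0,136.5]))
E
```

```text
[ -1.9553028  -31.86012574  -4.42144532] [  67.26969478   12.26636244 -118.13794698]
```

carry_out([
  {"tx":-1,"ty":-16,"tz":-2.2},
  {"tx":-1,"ty":-15.9,"tz":-2.2},
  {"tx":10.1,"ty":1.84,"tz":-17.7},
  {"tx":10.1,"ty":1.84,"tz":-17.7},
  {"tx":10.1,"ty":1.84,"tz":-17.7},
  {"tx":10.1,"ty":1.84,"tz":-17.7},
  {"tx":10.1,"ty":1.84,"tz":-17.7},
  {"tx":10.1,"ty":1.84,"tz":-17.7},
  {"tx":6.7,"ty":1.2,"tz":-11.9},
  {},
])

```text
invalid input at $.plan[0]: expected keys tx, ty, tz, rx, ry, rz
```

carry_out([
  {},
  {},
  {},
  {},
  {},
  {},
  {},
  {},
  {},
  {},
], gripper=1)

```text
invalid input at $.plan[0]: expected keys tx, ty, tz, rx, ry, rz
```

```bash
python3 - <<'E'
from h import *
p,R,o=cur();print(p,o["tcp_rot"],o["contact_force"],o["moment"],o["grip_width"],o["finger_force"],np.round(o["joint_positions"],2))
print(R.apply([0,0,-1]))
im=bot.capture("wrist"); cv2.imwrite("pics/w2.png",im[:,:,::-1])
E
```

```text
[517.83281839 257.10102963 257.59324401] [ 2.61690319e+00 -4.23746474e-04  1.75042864e+00] [ 3.06941451 -1.89091654  0.06907865] [-0.18636412  0.23065261 -0.05563089] 92.12077917392142 0.0 [ 0.39  0.13  1.78 -0.16  0.72  0.3 ]
[-0.49281828 -0.08986346  0.86547947]
```

carry_out([
  {"tx":0,"ty":0,"tz":0,"rx":0,"ry":0,"rz":0},
  {"tx":0,"ty":0,"tz":0,"rx":0,"ry":0,"rz":0},
  {"tx":0,"ty":0,"tz":0,"rx":0,"ry":0,"rz":0},
])

```text
time: 1.7
tool_pos: [512.9, 261.5, 258.4]
tcp_rot: [2.62, 0.0, 1.763]
contact_force: [1.2, -0.5, 0.5]
grip_width: 91.9
finger_force: 0.0
```

```bash
python3 - <<'E'
from h import *
p,R,o=cur();d=bot.camera_model("wrist");im=bot.capture("wrist");print(p,o["tcp_rot"],o["contact_force"])
np.savez("w3",im=im,**d)
g=im[130:245,296:325].astype(int)
# pale template: r-b small
m=(g[:,:,0]-g[:,:,2]<50)&(g[:,:,1]>130)
for r in range(0,115,4): 
    x=np.where(m[r])[0]; print(r+130,(x.min()+296,x.max()+296,len(x)) if len(x) else None, g[r,14])
E
```

```text
[512.9046567  261.50332614 258.3688257 ] [2.62036322e+00 2.58858585e-04 1.76261697e+00] [ 1.17375927 -0.45761186  0.49742651]
130 None [86 64 49]
134 None [93 74 57]
138 None [120 109  89]
142 (np.int64(316), np.int64(316), 1) [123 112  92]
146 (np.int64(305), np.int64(316), 12) [171 159 130]
150 (np.int64(305), np.int64(315), 11) [171 159 130]
154 (np.int64(305), np.int64(315), 11) [173 161 132]
158 (np.int64(305), np.int64(315), 11) [173 161 132]
162 (np.int64(305), np.int64(315), 11) [173 163 133]
166 (np.int64(305), np.int64(316), 12) [175 165 136]
170 (np.int64(305), np.int64(316), 12) [177 166 137]
174 (np.int64(305), np.int64(316), 12) [178 167 138]
178 (np.int64(305), np.int64(316), 12) [180 169 139]
182 (np.int64(305), np.int64(316), 12) [181 170 140]
186 (np.int64(305), np.int64(316), 12) [181 171 140]
190 (np.int64(305), np.int64(316), 12) [182 172 141]
194 (np.int64(305), np.int64(316), 12) [182 172 141]
198 (np.int64(305), np.int64(316), 12) [181 172 142]
202 (np.int64(305), np.int64(315), 11) [182 172 142]
206 (np.int64(305), np.int64(315), 11) [182 172 142]
210 (np.int64(305), np.int64(315), 11) [183 172 142]
214 (np.int64(305), np.int64(315), 11) [183 173 142]
218 (np.int64(305), np.int64(315), 11) [182 173 142]
222 (np.int64(305), np.int64(315), 11) [182 172 141]
226 (np.int64(305), np.int64(315), 11) [181 172 141]
230 (np.int64(305), np.int64(315), 11) [181 171 141]
234 None [177 140 106]
238 None [178 134  96]
242 None [175 132  94]
```

carry_out([
  {"tx":0,"ty":0,"tz":0,"rx":0,"ry":0,"rz":0},
  {"tx":0,"ty":0,"tz":0,"rx":0,"ry":0,"rz":0},
  {"tx":0,"ty":0,"tz":0,"rx":0,"ry":0,"rz":0},
  {"tx":0,"ty":0,"tz":0,"rx":0,"ry":0,"rz":0},
  {"tx":0,"ty":0,"tz":0,"rx":0,"ry":0,"rz":0},
])

```text
time: 2.25
tool_pos: [513.6, 260.7, 258.2]
tcp_rot: [2.62, 0.0, 1.761]
contact_force: [-0.0, -0.6, 0.5]
grip_width: 91.7
finger_force: 0.0
```

```bash
cat >> h.py <<'E'
def edge(im,box=(130,245,296,325)):
    a,b,c,e=box;g=im[a:b,c:e].astype(int)
    m=(g[:,:,0]-g[:,:,2]<50)&(g[:,:,1]>130)
    r=np.where(m.sum(1)>=8)[0]; r0,r1=r.min(),r.max()
    cx=[np.where(m[k])[0].mean()+c for k in (r0+2,r1-2)]
    return (cx[0],r0+a-.5),(cx[1],r1+a+.5)
E
python3 - <<'E'
from h import *
for k in range(3):
    p,R,o=cur();d=bot.camera_model("wrist");im=bot.capture("wrist");print(p,o["tcp_rot"],o["time"])
    e=edge(im);X=[onz(d,q,166) for q in e];print(np.round(e,1).tolist(),np.round(X,1).tolist(),[R.inv().apply(x-p).round(1) for x in X])
print(R.as_matrix().round(4).tolist())
E
```

```text
[513.59363664 260.7264669  258.20862347] [2.62030617e+00 3.25119551e-04 1.76088709e+00] 2.25
[[309.5, 141.5], [309.5, 232.5]] [[548.4, 308.3, 166.0], [563.6, 224.9, 166.0]] [array([ 40.2,  -8.5, 101.5]), array([-44.6,  -9.2, 101.1])]
[513.59952591 260.72917657 258.2450197 ] [2.62023442e+00 3.11239015e-04 1.76088637e+00] 2.3
[[309.5, 141.5], [309.5, 232.5]] [[548.4, 308.3, 166.0], [563.6, 224.9, 166.0]] [array([ 40.2,  -8.5, 101.5]), array([-44.6,  -9.2, 101.1])]
[513.63530557 260.72881243 258.23850211] [2.62022816e+00 3.10005932e-04 1.76084653e+00] 2.35
[[309.5, 141.5], [309.5, 232.5]] [[548.4, 308.3, 166.0], [563.6, 224.9, 166.0]] [array([ 40.2,  -8.5, 101.5]), array([-44.6,  -9.3, 101.1])]
[[-0.1889, 0.8515, 0.4891], [0.982, 0.164, 0.0938], [-0.0003, 0.4981, -0.8671]]
```

carry_out([
  {"tx":-0.5,"ty":-11,"tz":-1.4,"rx":0,"ry":0,"rz":0},
  {"tx":-0.5,"ty":-11,"tz":-1.5,"rx":0,"ry":0,"rz":0},
  {"tx":-0.5,"ty":-11.1,"tz":-1.5,"rx":0,"ry":0,"rz":0},
  {"tx":6,"ty":1.1,"tz":-10.6,"rx":0,"ry":0,"rz":0},
  {"tx":9,"ty":1.7,"tz":-15.9,"rx":0,"ry":0,"rz":0},
  {"tx":9,"ty":1.7,"tz":-15.9,"rx":0,"ry":0,"rz":0},
  {"tx":9,"ty":1.7,"tz":-15.9,"rx":0,"ry":0,"rz":0},
  {"tx":9,"ty":1.7,"tz":-15.9,"rx":0,"ry":0,"rz":0},
  {"tx":9,"ty":1.7,"tz":-15.9,"rx":0,"ry":0,"rz":0},
  {"tx":7,"ty":1.4,"tz":-12.4,"rx":0,"ry":0,"rz":0},
  {"tx":5,"ty":1,"tz":-9,"rx":0,"ry":0,"rz":0},
  {"tx":4.1,"ty":0.9,"tz":-7.4,"rx":0,"ry":0,"rz":0},
])

```text
time: 3.6
tool_pos: [579.5, 240.7, 134.0]
tcp_rot: [2.621, 0.0, 1.761]
contact_force: [-0.2, 0.2, -0.4]
grip_width: 91.9
finger_force: 0.0
```

carry_out([
  {"tx":0,"ty":0,"tz":0,"rx":0,"ry":0,"rz":0},
  {"tx":0,"ty":0,"tz":0,"rx":0,"ry":0,"rz":0},
  {"tx":0,"ty":0,"tz":0,"rx":0,"ry":0,"rz":0},
  {"tx":0,"ty":0,"tz":0,"rx":0,"ry":0,"rz":0},
  {"tx":0,"ty":0,"tz":0,"rx":0,"ry":0,"rz":0},
])

```text
time: 4.1
tool_pos: [579.3, 240.6, 135.5]
tcp_rot: [2.619, 0.0, 1.761]
contact_force: [-0.3, -0.3, 0.5]
grip_width: 92.0
finger_force: 0.0
```

```bash
python3 - <<'E'
from h import *
p,R,o=cur();print(p,o["tcp_rot"],o["contact_force"],o["grip_width"],np.round(o["joint_positions"],2))
im=bot.capture("wrist"); cv2.imwrite("pics/w4.png",im[:,:,::-1])
E
```

```text
[579.28567509 240.59289936 135.54202324] [2.61931458e+00 1.39344074e-04 1.76084025e+00] [-0.3410971  -0.27654638  0.46917623] 92.04282433485972 [ 0.3   0.36  1.85 -0.14  0.41  0.23]
```

View pics/w4.png

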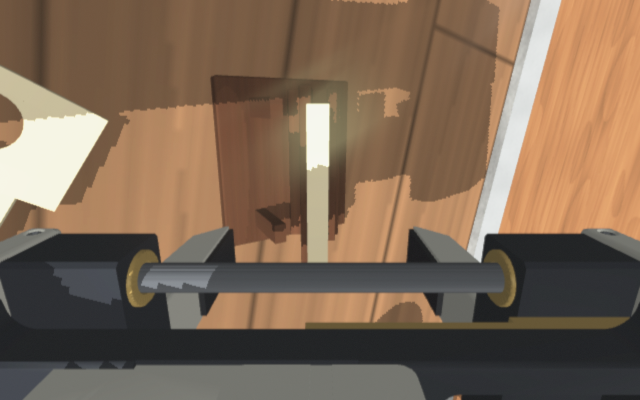

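carry_out([
  {"tx":0,"ty":0,"tz":0,"rx":0,"ry":0,"rz":0},
  {"tx":0,"ty":0,"tz":0,"rx":0,"ry":0,"rz":0},
  {"tx":0,"ty":0,"tz":0,"rx":0,"ry":0,"rz":0},
  {"tx":0,"ty":0,"tz":0,"rx":0,"ry":0,"rz":0},
  {"tx":0,"ty":0,"tz":0,"rx":0,"ry":0,"rz":0},
  {"tx":0,"ty":0,"tz":0,"rx":0,"ry":0,"rz":0},
  {"tx":0,"ty":0,"tz":0,"rx":0,"ry":0,"rz":0},
  {"tx":0,"ty":0,"tz":0,"rx":0,"ry":0,"rz":0},
  {"tx":0,"ty":0,"tz":0,"rx":0,"ry":0,"rz":0},
  {"tx":0,"ty":0,"tz":0,"rx":0,"ry":0,"rz":0},
], gripper=1)

```text
time: 5.15
tool_pos: [579.2, 240.5, 134.9]
tcp_rot: [2.62, 0.0, 1.761]
contact_force: [1.0, -0.6, -0.4]
grip_width: 16.4
finger_force: 0.0
```

carry_out([
  {"tx":0,"ty":0,"tz":0,"rx":0,"ry":0,"rz":0},
  {"tx":0,"ty":0,"tz":0,"rx":0,"ry":0,"rz":0},
  {"tx":0,"ty":0,"tz":0,"rx":0,"ry":0,"rz":0},
  {"tx":0,"ty":0,"tz":0,"rx":0,"ry":0,"rz":0},
], gripper=1)

```text
time: 5.55
tool_pos: [579.1, 240.5, 134.8]
tcp_rot: [2.621, 0.0, 1.761]
contact_force: [-1.2, -0.0, 0.2]
grip_width: 10.1
finger_force: 30.0
```

carry_out([
  {"tx":-2,"ty":-0.4,"tz":3.5,"rx":0,"ry":0,"rz":0},
  {"tx":-4.9,"ty":-0.94,"tz":8.67,"rx":0,"ry":0,"rz":0},
  {"tx":-4.9,"ty":-0.94,"tz":8.67,"rx":0,"ry":0,"rz":0},
  {"tx":-4.9,"ty":-0.94,"tz":8.67,"rx":0,"ry":0,"rz":0},
  {"tx":-6.4,"ty":-1.2,"tz":11.3,"rx":0,"ry":0,"rz":0},
  {"tx":-6.4,"ty":-1.2,"tz":11.3,"rx":0,"ry":0,"rz":0},
  {"tx":-6.4,"ty":-1.2,"tz":11.3,"rx":0,"ry":0,"rz":0},
  {"tx":-6.4,"ty":-1.2,"tz":11.3,"rx":0,"ry":0,"rz":0},
  {"tx":-6.4,"ty":-1.2,"tz":11.3,"rx":0,"ry":0,"rz":0},
  {"tx":-6.4,"ty":-1.2,"tz":11.3,"rx":0,"ry":0,"rz":0},
  {"tx":-4.9,"ty":-0.94,"tz":8.67,"rx":0,"ry":0,"rz":0},
  {"tx":-3,"ty":-0.6,"tz":5.3,"rx":0,"ry":0,"rz":0},
])

```text
time: 6.75
tool_pos: [516.0, 228.6, 247.4]
tcp_rot: [2.619, 0.0, 1.761]
contact_force: [-0.1, 0.3, -0.9]
grip_width: 9.6
finger_force: 30.0
```

```bash
python3 - <<'E'
from h import *
Rr=Rt(-.15,0)
delta(np.array([440,-225,330]),Rr); p,R,o=cur(); print(p,o["finger_force"],o["grip_width"])
E
```

```text
dp [ -76.  -453.6   82.6] drot [-0.0104  0.5249 -0.3324] q [ 0.32  0.11  1.83 -0.1   0.68  0.19] t 6.75
[515.96202704 228.60767275 247.39996067] 29.9865685030818 9.644019552143412
```

carry_out([
  {"tx":-4,"ty":-15,"tz":6,"rx":-0.0009,"ry":0.0437,"rz":-0.0277},
  {"tx":-7,"ty":-30,"tz":8,"rx":-0.0009,"ry":0.0437,"rz":-0.0277},
  {"tx":-9,"ty":-44,"tz":8,"rx":-0.0009,"ry":0.0437,"rz":-0.0277},
  {"tx":-11,"ty":-46,"tz":8,"rx":-0.0009,"ry":0.0437,"rz":-0.0277},
  {"tx":-11,"ty":-46,"tz":8,"rx":-0.0009,"ry":0.0437,"rz":-0.0277},
  {"tx":-11,"ty":-46,"tz":4,"rx":-0.0009,"ry":0.0437,"rz":-0.0277},
  {"tx":-11,"ty":-46,"tz":0,"rx":-0.0009,"ry":0.0437,"rz":-0.0277},
  {"tx":-11,"ty":-46,"tz":0,"rx":-0.0009,"ry":0.0437,"rz":-0.0277},
  {"tx":-11,"ty":-46,"tz":0,"rx":-0.0009,"ry":0.0437,"rz":-0.0277},
  {"tx":-10,"ty":-42,"tz":0,"rx":-0.0009,"ry":0.0437,"rz":-0.0277},
  {"tx":-7,"ty":-27,"tz":0,"rx":-0.0009,"ry":0.0437,"rz":-0.0277},
  {"tx":-5,"ty":-16,"tz":0,"rx":-0.0009,"ry":0.0437,"rz":-0.0277},
])

```text
time: 7.95
tool_pos: [407.5, -223.9, 288.1]
tcp_rot: [-3.139, 0.001, 1.417]
contact_force: [0.2, 0.4, -1.2]
grip_width: 9.5
finger_force: 30.0
```

carry_out([
  {"tx":0,"ty":0,"tz":0,"rx":0,"ry":0,"rz":0},
  {"tx":0,"ty":0,"tz":0,"rx":0,"ry":0,"rz":0},
  {"tx":0,"ty":0,"tz":0,"rx":0,"ry":0,"rz":0},
  {"tx":0,"ty":0,"tz":0,"rx":0,"ry":0,"rz":0},
  {"tx":0,"ty":0,"tz":0,"rx":0,"ry":0,"rz":0},
  {"tx":0,"ty":0,"tz":0,"rx":0,"ry":0,"rz":0},
  {"tx":0,"ty":0,"tz":0,"rx":0,"ry":0,"rz":0},
  {"tx":0,"ty":0,"tz":0,"rx":0,"ry":0,"rz":0},
])

```text
time: 8.75
tool_pos: [408.2, -221.3, 288.2]
tcp_rot: [-3.141, 0.001, 1.421]
contact_force: [-0.3, -0.1, -1.8]
grip_width: 9.9
finger_force: 30.0
```

```bash
python3 - <<'E'
from h import *
d=bot.camera_model("wrist");delta(np.array([407.4,-221.2,290]),Rt(-.15,0))
p,R,o=cur();im=bot.capture("wrist");np.savez("w5",im=im,p=p,Rm=R.as_matrix(),**d)
print(p,o["tcp_rot"],o["contact_force"],o["finger_force"])
cv2.imwrite("pics/w5.png",im[:,:,::-1])
E
```

```text
dp [-0.8  0.1  1.8] drot [ 0.0005 -0.0006 -0.0003] q [-0.66  0.17  1.52 -0.    1.45 -0.51] t 8.75
[ 408.21443527 -221.32151937  288.24652432] [-3.14103267e+00  5.57584353e-04  1.42107269e+00] [-0.27491046 -0.1169976  -1.76570877] 29.9784142524004
```

View pics/w5.png

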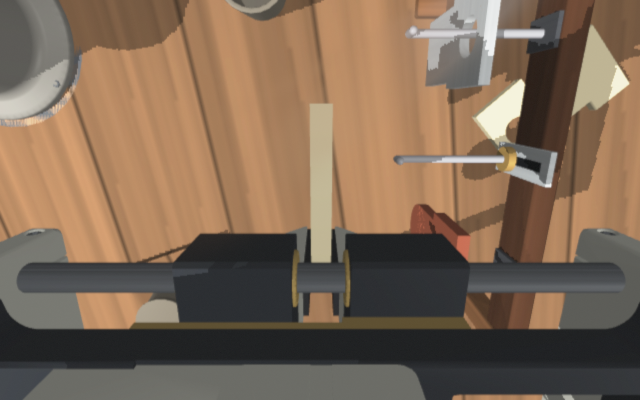

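carry_out([
  {"tx":-0.9,"ty":-5.8,"tz":0,"rx":0,"ry":0,"rz":0},
  {"tx":-1.8,"ty":-11.5,"tz":0,"rx":0,"ry":0,"rz":0},
  {"tx":-2.5,"ty":-17.3,"tz":0,"rx":0,"ry":0,"rz":0},
  {"tx":-2.5,"ty":-17.3,"tz":0,"rx":0,"ry":0,"rz":0},
  {"tx":-1.8,"ty":-11.5,"tz":0,"rx":0,"ry":0,"rz":0},
  {"tx":-0.9,"ty":-5.8,"tz":0,"rx":0,"ry":0,"rz":0},
  {"tx":0,"ty":0,"tz":0,"rx":0,"ry":0,"rz":0},
  {"tx":0,"ty":0,"tz":0,"rx":0,"ry":0,"rz":0},
  {"tx":0,"ty":0,"tz":0,"rx":0,"ry":0,"rz":0},
  {"tx":0,"ty":0,"tz":0,"rx":0,"ry":0,"rz":0},
  {"tx":0,"ty":0,"tz":0,"rx":0,"ry":0,"rz":0},
  {"tx":0,"ty":0,"tz":0,"rx":0,"ry":0,"rz":0},
])

```text
time: 10.0
tool_pos: [397.9, -290.4, 288.3]
tcp_rot: [-3.141, 0.001, 1.421]
contact_force: [-0.0, -0.1, -0.9]
grip_width: 9.7
finger_force: 30.0
```

```bash
python3 - <<'E'
from h import *
d=bot.camera_model("wrist");p,R,o=cur();im=bot.capture("wrist");np.savez("w6",im=im,p=p,Rm=R.as_matrix(),**d)
print(p,o["tcp_rot"])
a=np.load("w5.npz")["im"][:,:,::-1];b=im[:,:,::-1]
f=lambda x:cv2.resize(x,None,fx=4,fy=4,interpolation=cv2.INTER_CUBIC)
c=np.zeros((600,800,3),np.uint8)
c[:80]=f(a[22:42,385:585]);c[90:250]=f(a[145:185,385:585])[:160]
c[260:600]=f(b[25:110,385:585])
cv2.imwrite("pics/c6.png",c)
E
```

```text
[ 397.89852677 -290.37390794  288.31345369] [-3.14105374e+00  6.13437232e-04  1.42126760e+00]
```

View pics/c6.png

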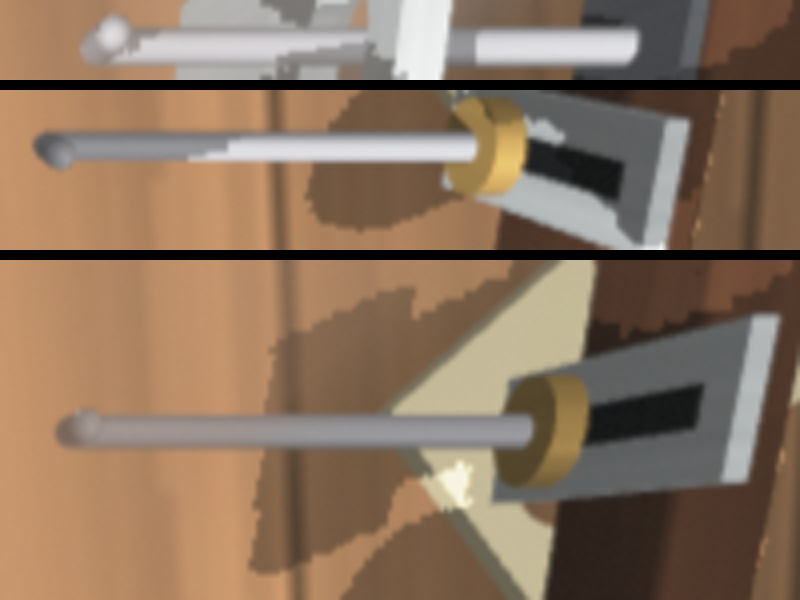

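```bash
python3 - <<'E'
from h import *
a=np.load("w5.npz");b=np.load("w6.npz")
X=tri([(a,(460,159.5)),(b,(460,67.75))]);print("shank",X)
for q,w in [((396.5,159),a),((401.5,68),b)]: print("elbow end",onz(w,q,X[2]))
print(onz(a,(500,159.5),X[2]),onz(b,(510,67.75),X[2]))
# row sensitivity
print(tri([(a,(460,160)),(b,(460,67.75))]))
# where the held template is: top edge ends in tool frame at tool z=-35.8
R=Ro.from_matrix(b["Rm"]); p=b["p"]
for q in [(321,103),(321,260)]: 
    Y=onz(a,q,a["p"][2]+35.8); print("rib edge rel TCP",Ro.from_matrix(a["Rm"]).inv().apply(Y-a["p"]))
# scraper hook at z=220
for q in [(408,33.6),(520,33.6)]: print("scraper hook",onz(a,q,220))
E
```

```text
shank [ 520.48307711 -209.25336485  212.19687382]
elbow end [ 473.94349849 -201.64671113  212.19687382]
elbow end [ 473.24755548 -202.85354874  212.19687382]
[ 556.29950615 -214.50994822  212.19687382] [ 553.47744892 -214.76051094  212.19687382]
[ 519.86102581 -209.31166647  213.69478112]
rib edge rel TCP [ 72.34975734   1.0417895  -35.84093567]
rib edge rel TCP [ -2.85473913   1.0557895  -35.79901065]
scraper hook [ 488.0754548  -112.28519355  220.        ]
scraper hook [ 566.28755094 -124.0749659   220.        ]
```

carry_out([
  {"tx":1,"ty":7,"tz":0,"rx":0,"ry":0,"rz":0},
  {"tx":1.8,"ty":13,"tz":0,"rx":0,"ry":0,"rz":0},
  {"tx":2.2,"ty":16,"tz":-10,"rx":0,"ry":0,"rz":0},
  {"tx":2,"ty":15,"tz":-15,"rx":0,"ry":0,"rz":0},
  {"tx":1.5,"ty":10,"tz":-15,"rx":0,"ry":0,"rz":0},
  {"tx":0.8,"ty":6.7,"tz":-15,"rx":0,"ry":0,"rz":0},
  {"tx":0,"ty":0,"tz":-12,"rx":0,"ry":0,"rz":0},
  {"tx":0,"ty":0,"tz":-8.8,"rx":0,"ry":0,"rz":0},
  {"tx":0,"ty":0,"tz":-5,"rx":0,"ry":0,"rz":0},
  {"tx":0,"ty":0,"tz":0,"rx":0,"ry":0,"rz":0},
  {"tx":0,"ty":0,"tz":0,"rx":0,"ry":0,"rz":0},
  {"tx":0,"ty":0,"tz":0,"rx":0,"ry":0,"rz":0},
])

```text
time: 11.25
tool_pos: [407.4, -223.2, 208.0]
tcp_rot: [3.141, 0.001, 1.421]
contact_force: [-0.4, -0.2, -0.7]
grip_width: 9.7
finger_force: 30.0
```

carry_out([
  {"tx":5,"ty":-0.76,"tz":0,"rx":0,"ry":0,"rz":0},
  {"tx":7.5,"ty":-1.14,"tz":0,"rx":0,"ry":0,"rz":0},
  {"tx":10,"ty":-1.53,"tz":0,"rx":0,"ry":0,"rz":0},
  {"tx":7.5,"ty":-1.14,"tz":0,"rx":0,"ry":0,"rz":0},
  {"tx":5,"ty":-0.76,"tz":0,"rx":0,"ry":0,"rz":0},
  {"tx":3,"ty":-0.45,"tz":0,"rx":0,"ry":0,"rz":0},
  {"tx":0,"ty":0,"tz":0,"rx":0,"ry":0,"rz":0},
  {"tx":0,"ty":0,"tz":0,"rx":0,"ry":0,"rz":0},
  {"tx":0,"ty":0,"tz":0,"rx":0,"ry":0,"rz":0},
  {"tx":0,"ty":0,"tz":0,"rx":0,"ry":0,"rz":0},
  {"tx":0,"ty":0,"tz":0,"rx":0,"ry":0,"rz":0},
])

```text
time: 12.35
tool_pos: [445.0, -228.7, 207.5]
tcp_rot: [-3.141, 0.001, 1.421]
contact_force: [-0.3, -0.2, -1.8]
grip_width: 9.7
finger_force: 30.0
```

```bash
python3 - <<'E'
from h import *
p,R,o=cur();d=bot.camera_model("wrist");print(p,o["tcp_rot"],o["contact_force"],o["finger_force"])
im=bot.capture("wrist");s=bot.capture("scene");np.savez("w7",im=im,sc=s,p=p,Rm=R.as_matrix(),**d)
print("hole est",p+R.apply([30.3,1,-9.8]))
c=np.zeros((600,800,3),np.uint8)
c[:300,:800]=cv2.resize(im[80:230,240:640,::-1],(800,300),interpolation=cv2.INTER_CUBIC)
S=bot.camera_model("scene");u,v=proj(S,[460,-200,215]).astype(int);print(u,v)
c[300:,:400]=cv2.resize(s[v-30:v+30,u-40:u+0,::-1],(200,300),interpolation=cv2.INTER_CUBIC).repeat(2,1)[:, :400] if 0 else cv2.resize(s[v-30:v+30,u-40:u+40,::-1],(400,300),interpolation=cv2.INTER_CUBIC)
T=bot.camera_model("top");t=bot.capture("top");u,v=proj(T,[460,-200,215]).astype(int);print(u,v)
c[300:,400:]=cv2.resize(t[v-30:v+30,u-40:u+40,::-1],(400,300),interpolation=cv2.INTER_CUBIC)
cv2.imwrite("pics/c7.png",c)
E
```

```text
[ 444.97598769 -228.70894351  207.51286218] [-3.14102669e+00  5.91377591e-04  1.42069899e+00] [-0.2904819  -0.18782699 -1.79947693] 29.97822605073452
hole est [ 450.5019856  -198.89425972  217.29437419]
228 189
393 238
```

View pics/c7.png

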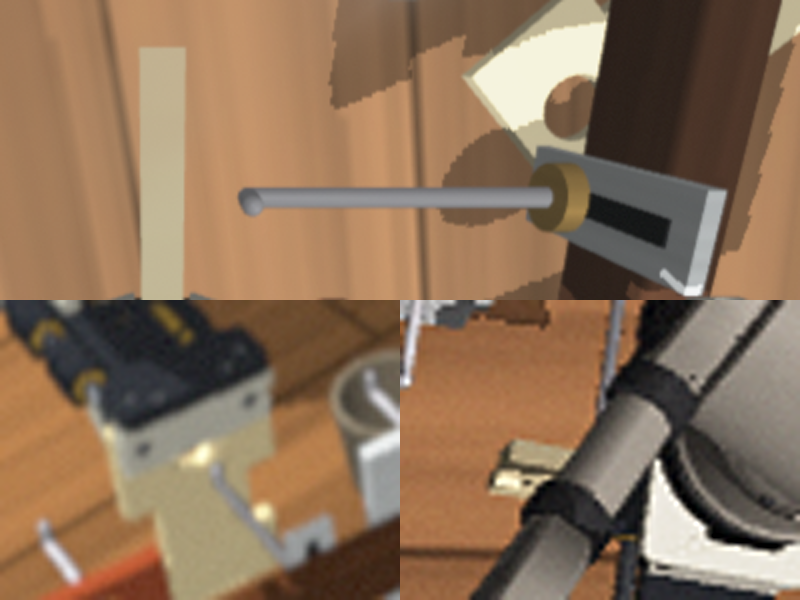

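```bash
python3 - <<'E'
from h import *
a,b,c=[np.load(f"w{k}.npz") for k in (5,6,7)]
n=np.array([.9886,-.1508,0])
# shank as line with dir n: unknown y', z: rays' planes
A=[];B=[]
for w,pts in((a,[(430,159.5),(495,159.5)]),(b,[(430,67.75),(510,67.75)]),(c,[(375,179),(500,179.2)])):
    C,d1=ray(w,pts[0]);_,d2=ray(w,pts[1]);N=np.cross(d1,d2);N/=np.linalg.norm(N)
    A.append([N@[.1508,.9886,0],N[2]]);B.append(N@C)
    print("dir err",N@n)
A=np.array(A);B=np.array(B)
P=np.array([520.5,-209.3,0]);yr=np.array([.1508,.9886,0])
for idx in ([0,1],[0,2],[1,2],[0,1,2]):
    s=np.linalg.lstsq(A[idx],B[idx]-0,rcond=None)[0];print(idx,s, "ref yr",P@yr)
S=bot.camera_model("scene")
p=c["p"];R=Ro.from_matrix(c["Rm"])
u,v=228,189
cr=lambda X:((proj(S,X)-[u-40,v-30])*5+[0,300]).round()
print("hole",cr(p+R.apply([30.3,6,-9.8])),"top corners",cr(p+R.apply([72.3,6,-35.8])),cr(p+R.apply([-11.7,6,-35.8])),"bot of hole",cr(p+R.apply([30.3,6,4.7])),"tip",cr([474,-202,222]),cr([474,-202,212]), "tcp",cr(p))
T=bot.camera_model("scene")
E
```

```text
dir err 0.0012786843802138625
dir err 0.0018715117181081486
dir err -0.0007195385843875857
[0, 1] [-129.55068354  208.42896859] ref yr -128.42258
[0, 2] [-133.42592139  185.26332666] ref yr -128.42258
[1, 2] [-129.1133753   204.07029494] ref yr -128.42258
[0, 1, 2] [-129.3737407   205.40819219] ref yr -128.42258
hole [195. 446.] top corners [263. 374.] [111. 442.] bot of hole [199. 467.] tip [213. 460.] [216. 474.] tcp [138. 478.]
```

```bash
python3 - <<'E'
from h import *
from scipy.optimize import least_squares
D=[np.load(f"w{k}.npz") for k in (5,6,7)]
obs=[]
for w,r0,c0,c1 in zip(D,(159.5,67.75,179),(415,415,375),(495,508,508)):
    im=w["im"].astype(float);hs=cv2.cvtColor(w["im"],cv2.COLOR_RGB2HSV)
    rows=[]
    for c in range(c0,c1,4):
        rr=np.arange(int(r0)-9,int(r0)+11); m=hs[rr,c,1]<50
        # contiguous run about r0
        k=np.where(m)[0]
        if 5<=len(k)<=14 and len(k)==k[-1]-k[0]+1: rows.append((c,rr[k].mean(),len(k)))
    rows=np.array(rows);print(len(rows),rows[:, 1].min(),rows[:,1].max(),np.median(rows[:,2]),np.polyfit(rows[:,0],rows[:,1],1))
    obs.append(rows)
def res(x):
    P=np.array([520,x[0],x[1]]);n=np.array([np.cos(x[2]),np.sin(x[2]),0]);out=[]
    for w,rows in zip(D,obs):
        q0=proj(w,P-60*n);q1=proj(w,P+40*n)
        out+=list(rows[:,1]-(q0[1]+(rows[:,0]-q0[0])*(q1-q0)[1]/(q1-q0)[0]))
    return np.array(out)
s=least_squares(res,[-209,210,-.15],loss='soft_l1');print(s.x,np.sqrt(np.mean(s.fun**2)))
i=0
for r in obs: print(np.median(res(s.x)[i:i+len(r)]));i+=len(r)
E
```

```text
20 158.5 159.0 7.0 [-6.29699248e-03  1.61627538e+02]
23 67.0 67.5 8.0 [5.90409323e-03 6.45705763e+01]
33 178.0 178.5 10.0 [-7.01234172e-04  1.78792775e+02]
[-2.0900121e+02  2.0831338e+02 -1.5038233e-01] 0.19685219940653836
0.31066761380338903
0.1613866615162891
-0.01543599343605706
```

carry_out([
  {"tx":0,"ty":0.4,"tz":-2,"rx":0,"ry":0,"rz":0},
  {"tx":0,"ty":0,"tz":-1.8,"rx":0,"ry":0,"rz":0},
  {"tx":0,"ty":0,"tz":0,"rx":0,"ry":0,"rz":0},
  {"tx":2,"ty":-0.3,"tz":0,"rx":0,"ry":0,"rz":0},
  {"tx":4,"ty":-0.6,"tz":0,"rx":0,"ry":0,"rz":0},
  {"tx":4,"ty":-0.6,"tz":0,"rx":0,"ry":0,"rz":0},
  {"tx":4,"ty":-0.6,"tz":0,"rx":0,"ry":0,"rz":0},
  {"tx":4,"ty":-0.6,"tz":0,"rx":0,"ry":0,"rz":0},
  {"tx":3,"ty":-0.45,"tz":0,"rx":0,"ry":0,"rz":0},
  {"tx":2,"ty":-0.3,"tz":0,"rx":0,"ry":0,"rz":0},
  {"tx":0,"ty":0,"tz":0,"rx":0,"ry":0,"rz":0},
  {"tx":0,"ty":0,"tz":0,"rx":0,"ry":0,"rz":0},
])

```text
time: 13.7
tool_pos: [468.0, -231.7, 203.6]
tcp_rot: [-3.141, 0.001, 1.421]
contact_force: [0.4, 0.8, -1.6]
grip_width: 9.8
finger_force: 30.0
```

carry_out([
  {"tx":2,"ty":-0.3,"tz":0,"rx":0,"ry":0,"rz":0},
  {"tx":3,"ty":-0.45,"tz":0,"rx":0,"ry":0,"rz":0},
  {"tx":4,"ty":-0.6,"tz":0,"rx":0,"ry":0,"rz":0},
  {"tx":4,"ty":-0.6,"tz":0,"rx":0,"ry":0,"rz":0},
  {"tx":4,"ty":-0.6,"tz":0,"rx":0,"ry":0,"rz":0},
  {"tx":4,"ty":-0.6,"tz":0,"rx":0,"ry":0,"rz":0},
  {"tx":4,"ty":-0.6,"tz":0,"rx":0,"ry":0,"rz":0},
  {"tx":3,"ty":-0.45,"tz":0,"rx":0,"ry":0,"rz":0},
  {"tx":1,"ty":-0.15,"tz":0,"rx":0,"ry":0,"rz":0},
  {"tx":0,"ty":0,"tz":0,"rx":0,"ry":0,"rz":0},
  {"tx":0,"ty":0,"tz":0,"rx":0,"ry":0,"rz":0},
  {"tx":0,"ty":0,"tz":0,"rx":0,"ry":0,"rz":0},
])

```text
time: 14.9
tool_pos: [497.0, -236.1, 203.6]
tcp_rot: [-3.141, 0.001, 1.421]
contact_force: [-0.7, -1.0, -0.8]
grip_width: 9.6
finger_force: 30.0
```

```bash
python3 - <<'E'
from h import *
p,R,o=cur();print(p,o["contact_force"],o["moment"],"hole",p+R.apply([30.3,1,-9.8]))
im=bot.capture("wrist");s=bot.capture("scene")
c=np.zeros((600,800,3),np.uint8)
c[:300,:800]=cv2.resize(im[80:230,240:640,::-1],(800,300),interpolation=cv2.INTER_CUBIC)
c[300:,:400]=cv2.resize(s[164:224,208:288,::-1],(400,300),interpolation=cv2.INTER_CUBIC)
cv2.imwrite("pics/c8.png",c)
E
```

```text
[ 496.99447607 -236.07860549  203.63261019] [-0.66935972 -0.98371611 -0.77394347] [-0.12204773  0.03703771 -0.02668262] hole [ 502.5178475  -206.26390909  213.41556715]
```

View pics/c8.png

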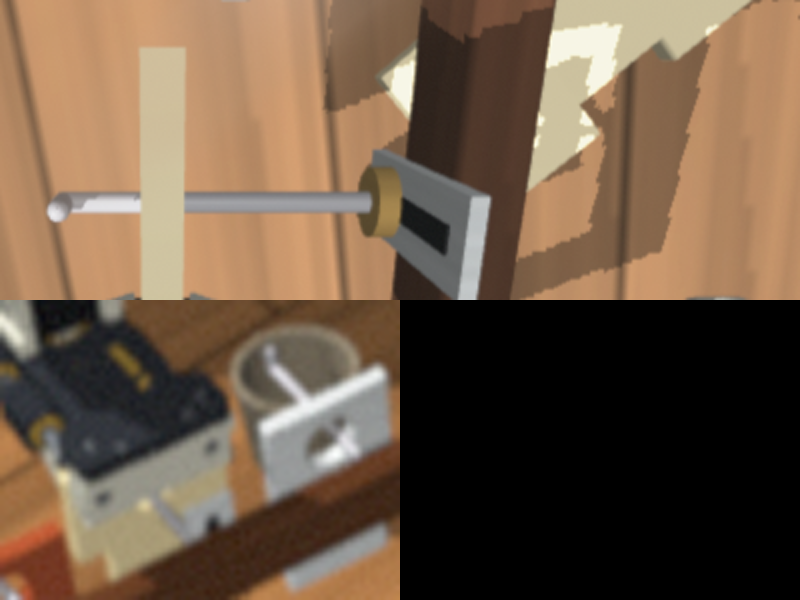

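carry_out([
  {"tx":0,"ty":0,"tz":-1.5,"rx":0,"ry":0,"rz":0},
  {"tx":0,"ty":0,"tz":-2.5,"rx":0,"ry":0,"rz":0},
  {"tx":0,"ty":0,"tz":-2.5,"rx":0,"ry":0,"rz":0},
  {"tx":0,"ty":0,"tz":-2.5,"rx":0,"ry":0,"rz":0},
  {"tx":0,"ty":0,"tz":-2,"rx":0,"ry":0,"rz":0},
  {"tx":0,"ty":0,"tz":-1.5,"rx":0,"ry":0,"rz":0},
  {"tx":0,"ty":0,"tz":-0.5,"rx":0,"ry":0,"rz":0},
  {"tx":0,"ty":0,"tz":0,"rx":0,"ry":0,"rz":0},
  {"tx":0,"ty":0,"tz":0,"rx":0,"ry":0,"rz":0},
])

```text
time: 15.9
tool_pos: [497.2, -236.1, 190.7]
tcp_rot: [-3.141, 0.001, 1.421]
contact_force: [-0.4, 0.6, -0.7]
grip_width: 9.7
finger_force: 30.0
```

carry_out([
  {"tx":0,"ty":0,"tz":-0.5,"rx":0,"ry":0,"rz":0},
  {"tx":0,"ty":0,"tz":-0.5,"rx":0,"ry":0,"rz":0},
  {"tx":0,"ty":0,"tz":-0.5,"rx":0,"ry":0,"rz":0},
  {"tx":0,"ty":0,"tz":0,"rx":0,"ry":0,"rz":0},
  {"tx":0,"ty":0,"tz":0,"rx":0,"ry":0,"rz":0},
])

```text
time: 16.4
tool_pos: [497.1, -236.1, 189.1]
tcp_rot: [-3.141, 0.001, 1.421]
contact_force: [0.5, 0.6, -1.3]
grip_width: 9.5
finger_force: 30.0
```

carry_out([
  {"tx":0,"ty":0,"tz":-0.5,"rx":0,"ry":0,"rz":0},
  {"tx":0,"ty":0,"tz":-0.5,"rx":0,"ry":0,"rz":0},
  {"tx":0,"ty":0,"tz":-0.5,"rx":0,"ry":0,"rz":0},
  {"tx":0,"ty":0,"tz":0,"rx":0,"ry":0,"rz":0},
  {"tx":0,"ty":0,"tz":0,"rx":0,"ry":0,"rz":0},
])

```text
time: 16.9
tool_pos: [497.1, -236.1, 187.6]
tcp_rot: [-3.141, 0.001, 1.421]
contact_force: [0.0, 0.5, -1.0]
grip_width: 10.0
finger_force: 30.0
```

carry_out([
  {"tx":0,"ty":0,"tz":-0.5,"rx":0,"ry":0,"rz":0},
  {"tx":0,"ty":0,"tz":-0.5,"rx":0,"ry":0,"rz":0},
  {"tx":0,"ty":0,"tz":-0.5,"rx":0,"ry":0,"rz":0},
  {"tx":0,"ty":0,"tz":0,"rx":0,"ry":0,"rz":0},
  {"tx":0,"ty":0,"tz":0,"rx":0,"ry":0,"rz":0},
])

```text
time: 17.4
tool_pos: [497.1, -236.1, 186.1]
tcp_rot: [-3.141, 0.0, 1.421]
contact_force: [1.1, 0.3, -1.4]
grip_width: 10.0
finger_force: 30.0
```

carry_out([
  {"tx":0,"ty":0,"tz":-0.5,"rx":0,"ry":0,"rz":0},
  {"tx":0,"ty":0,"tz":-0.5,"rx":0,"ry":0,"rz":0},
  {"tx":0,"ty":0,"tz":0,"rx":0,"ry":0,"rz":0},
  {"tx":0,"ty":0,"tz":0,"rx":0,"ry":0,"rz":0},
])

```text
time: 17.8
tool_pos: [497.1, -236.1, 185.1]
tcp_rot: [-3.141, 0.001, 1.421]
contact_force: [0.4, 0.0, -1.0]
grip_width: 9.9
finger_force: 30.0
```

carry_out([
  {"tx":0,"ty":0,"tz":-0.5,"rx":0,"ry":0,"rz":0},
  {"tx":0,"ty":0,"tz":-0.5,"rx":0,"ry":0,"rz":0},
  {"tx":0,"ty":0,"tz":0,"rx":0,"ry":0,"rz":0},
  {"tx":0,"ty":0,"tz":0,"rx":0,"ry":0,"rz":0},
])

```text
time: 18.2
tool_pos: [497.2, -236.2, 184.5]
tcp_rot: [-3.142, 0.001, 1.421]
contact_force: [-1.3, -0.3, 2.9]
grip_width: 9.7
finger_force: 30.0
```

```bash
python3 - <<'E'
from h import *
p,R,o=cur();d=bot.camera_model("wrist");im=bot.capture("wrist");np.savez("w9",im=im,p=p,Rm=R.as_matrix(),**d)
print(p,o["contact_force"],o["moment"])
g=im[90:235,290:345].astype(int);m=(g[:,:,0]-g[:,:,2]<60)&(g[:,:,1]>120)
for r in (0,8,12,13,14,15,16,20,40,70,100,130):
    x=np.where(m[r])[0]; print(r+90,(x.min()+290,x.max()+290) if len(x) else None)
print(np.load("w7.npz")["im"][100:106,321].tolist(),im[100:106,321].tolist())
E
```

```text
[ 497.23122565 -236.20034343  184.47994011] [-1.29685278 -0.27986462  2.86748114] [6.90498035e-05 1.56488891e-01 3.43630582e-02]
90 None
98 None
102 None
103 None
104 (np.int64(329), np.int64(329))
105 (np.int64(310), np.int64(331))
106 (np.int64(310), np.int64(331))
110 (np.int64(310), np.int64(331))
130 (np.int64(310), np.int64(331))
160 (np.int64(310), np.int64(331))
190 (np.int64(290), np.int64(344))
220 (np.int64(311), np.int64(330))
[[189, 144, 105], [188, 142, 103], [188, 144, 106], [191, 158, 122], [193, 175, 142], [194, 177, 144]] [[212, 162, 120], [212, 162, 120], [213, 163, 121], [212, 173, 133], [214, 190, 153], [214, 196, 160]]
```

carry_out([
  {"tx":0,"ty":0,"tz":0,"rx":0,"ry":0,"rz":0},
  {"tx":0,"ty":0,"tz":0,"rx":0,"ry":0,"rz":0},
  {"tx":0,"ty":0,"tz":0,"rx":0,"ry":0,"rz":0},
  {"tx":0,"ty":0,"tz":0,"rx":0,"ry":0,"rz":0},
  {"tx":0,"ty":0,"tz":0,"rx":0,"ry":0,"rz":0},
  {"tx":0,"ty":0,"tz":0,"rx":0,"ry":0,"rz":0},
  {"tx":0,"ty":0,"tz":0,"rx":0,"ry":0,"rz":0},
  {"tx":0,"ty":0,"tz":0,"rx":0,"ry":0,"rz":0},
  {"tx":0,"ty":0,"tz":0,"rx":0,"ry":0,"rz":0},
  {"tx":0,"ty":0,"tz":0,"rx":0,"ry":0,"rz":0},
], gripper=0.6)

```text
time: 19.25
tool_pos: [497.1, -236.1, 184.1]
tcp_rot: [-3.141, 0.001, 1.421]
contact_force: [-0.3, 0.2, -0.2]
grip_width: 36.6
finger_force: 0.0
```

```bash
python3 - <<'E'
from h import *
p,R,o=cur();im=bot.capture("wrist")
print(p,o["contact_force"],o["grip_width"])
g=im[90:235,280:355].astype(int);m=(g[:,:,0]-g[:,:,2]<60)&(g[:,:,1]>120)
for r in (8,12,14,16,20,40,70,110,130,140):
    x=np.where(m[r])[0]; print(r+90,(x.min()+280,x.max()+280) if len(x) else None)
cv2.imwrite("pics/w10.png",im[:,:,::-1])
E
```

```text
[ 497.10462475 -236.10432648  184.11279155] [-0.26096675  0.19689943 -0.16416934] 36.6258534172518
98 None
102 None
104 (np.int64(328), np.int64(330))
106 (np.int64(310), np.int64(331))
110 (np.int64(310), np.int64(331))
130 (np.int64(310), np.int64(331))
160 (np.int64(310), np.int64(331))
200 (np.int64(311), np.int64(331))
220 (np.int64(311), np.int64(330))
230 (np.int64(311), np.int64(330))
```

View pics/w10.png

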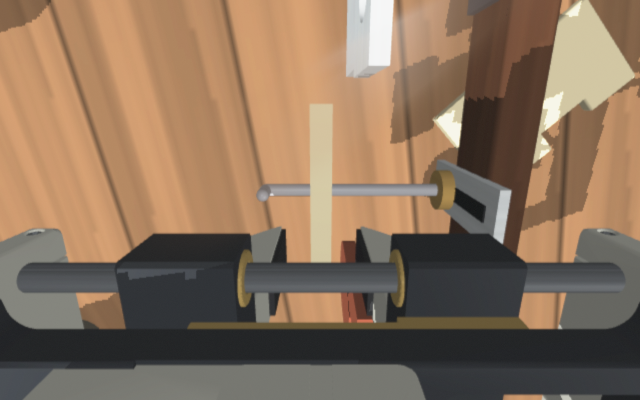

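carry_out([
  {"tx":0,"ty":0,"tz":3,"rx":0,"ry":0,"rz":0},
  {"tx":0,"ty":0,"tz":6,"rx":0,"ry":0,"rz":0},
  {"tx":0,"ty":0,"tz":10,"rx":0,"ry":0,"rz":0},
  {"tx":0,"ty":0,"tz":12,"rx":0,"ry":0,"rz":0},
  {"tx":0,"ty":0,"tz":15,"rx":0,"ry":0,"rz":0},
  {"tx":0,"ty":0,"tz":20,"rx":0,"ry":0,"rz":0},
  {"tx":0,"ty":0,"tz":20,"rx":0,"ry":0,"rz":0},
  {"tx":0,"ty":0,"tz":20,"rx":0,"ry":0,"rz":0},
  {"tx":0,"ty":0,"tz":15,"rx":0,"ry":0,"rz":0},
  {"tx":0,"ty":0,"tz":10,"rx":0,"ry":0,"rz":0},
])

```text
time: 20.3
tool_pos: [497.4, -236.3, 317.6]
tcp_rot: [3.139, 0.002, 1.421]
contact_force: [0.2, 0.1, 0.2]
grip_width: 36.6
finger_force: 0.0
```

carry_out([
  {"tx":-10,"ty":5,"tz":0,"rx":0,"ry":0,"rz":0},
  {"tx":-15,"ty":15,"tz":0,"rx":0,"ry":0,"rz":0},
  {"tx":-15,"ty":25,"tz":0,"rx":0,"ry":0,"rz":0},
  {"tx":-15,"ty":25,"tz":0,"rx":0,"ry":0,"rz":0},
  {"tx":-15,"ty":25,"tz":0,"rx":0,"ry":0,"rz":0},
  {"tx":-15,"ty":25,"tz":0,"rx":0,"ry":0,"rz":0},
  {"tx":-15,"ty":25,"tz":0,"rx":0,"ry":0,"rz":0},
  {"tx":-10,"ty":15,"tz":0,"rx":0,"ry":0,"rz":0},
  {"tx":0,"ty":0,"tz":0,"rx":0,"ry":0,"rz":0},
  {"tx":0,"ty":0,"tz":0,"rx":0,"ry":0,"rz":0},
  {"tx":0,"ty":0,"tz":0,"rx":0,"ry":0,"rz":0},
  {"tx":0,"ty":0,"tz":0,"rx":0,"ry":0,"rz":0},
])

```text
time: 21.5
tool_pos: [387.5, -76.8, 314.9]
tcp_rot: [-3.14, 0.001, 1.42]
contact_force: [-0.8, -0.4, -1.7]
grip_width: 37.0
finger_force: 0.0
```

```bash
python3 - <<'E'
from h import *
s=bot.capture("scene");t=bot.capture("top")
c=np.zeros((600,800,3),np.uint8)
c[:,:]=0
c[:400,:]=cv2.resize(s[160:260,170:370,::-1],(800,400),interpolation=cv2.INTER_CUBIC)
c[400:,:400]=cv2.resize(t[150:250,300:500,::-1],(400,200))
cv2.imwrite("pics/c11.png",c)
E
```

```text
(no output)
```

View pics/c11.png

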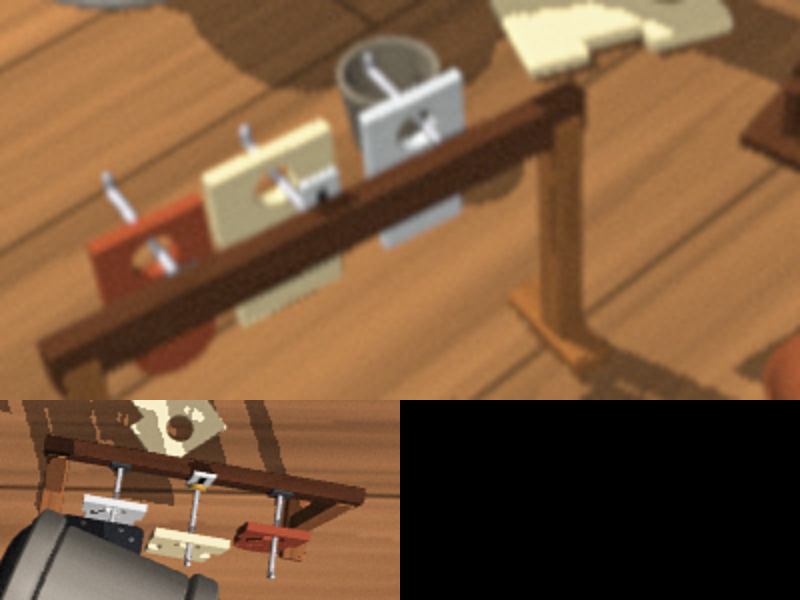

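The template hangs level on the middle hook at about (270,185) in the crop, with the hook through its hole. The paddle, scraper and pot look undisturbed.

```bash
python3 -c "
from plant import bot
print(bot.close_job())"
```

```text
the job is handed in; nothing more can be done
None
```

The template now hangs freely and level by its hole on the middle hook, the paddle, scraper and pot look undisturbed in the last pictures (the bowl was out of that view, but the arm never went near it), and the job was handed in at about 21.6 s.

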